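# Weigh out marbles on the spring scale

### The arm

A 6-joint arm with a two-finger parallel gripper is mounted at the origin on a cart in front of the work surface, level with it; the furniture and walls round the work are solid. World frame = base frame: x ahead of the robot, y to its left, z up, the work surface at z = 0. Lengths are in mm, angles in rad, forces in N, time in s.
With the tool pointing down it reaches from about 275 to 750 mm from the base axis. Payload 10.2 kg.
Tool frame: the origin (TCP) lies on the front face of the gripper's body, between the roots of the fingers; the fingertips stand 73 mm ahead of it and the grasp point (between the pads) lies 54 mm ahead of it; z points along the fingers, y is the line along which they close (so a half turn about z gives the same grasp; the last joint's range is limited). The gripper opens to 85 mm and grips with 20 to 120 N. Pads are 22 mm wide; open, the fingers measure 114 mm over their backs; the gripper's body (76 mm by 85 mm) begins 54 mm behind the grasp point. The pads swing forward as they close: fully open they stand 13 mm farther back than shut.
Start: joints at [-1.456, 0.313, 1.498, -0, 1.331, -0.223], TCP at [173.979, -495.341, 303.894] pointing down, gripper open.
Joint ranges: [-2.94, 2.94], [-0.97, 2.17], [0.19, 2.56], [-1.23, 4.37], [0.02, 3.11], [-2.88, 2.88]. Speed limits (rad/s): [2.39, 2.39, 3.01, 3.14, 3.14, 3.14].

### API

Orientations are given as a unit quaternion [w, x, y, z].
In Python, from rig import * gives the robot as it stands.
- The arm moves only by the tool step_arm, never from a script. Its argument "plan" is a list of rows, each an object with "offset": the shift along the tool's x, y, z in cm, a list of three; "rot": the turn, a rotation vector about the tool's x, y, z in degrees, a list of three; "gripper": the finger opening in cm, from 0 to 8.54. In form: [{"offset": [x, y, z], "rot": [wx, wy, wz], "gripper": gripper}, ...]. A call has 1 to 12 rows; each row is the pose to reach, as a shift and turn from the pose commanded when the call began, along the tool's axes at that moment; what a row does not reach only later rows make up. A row lasts 1/10 s, in which the tool goes at most 50 mm and 8.59 degrees, less where a joint would pass 70% of its speed; a pose out of reach is approached as far as the arm can. A call with a gripper value outside its range is refused whole. The fingers move at their own pace and stop on an object; "squeeze" is the grip in N (left out, the last holds). Time passes only in rows, so rows that repeat a pose let the fingers close. It gives the time, the measured TCP pose, the force, the opening and the grip force at its end, in the units of the state.
- sense(): the state, without advancing time (a new reading comes with each control period).
- capture(name): name is "scene" or "top" or "wrist"; returns a dict with "color" (480x640x3 uint8, red, green, blue), "depth" (480x640 float32, mm along the optical axis (not along the pixel's ray), 0 where there is no reading), "vertical_fov" (degrees; the focal length in pixels is half the picture's height over the tangent of half this angle, whatever the lens; pixels are square), "cx", "cy" (the principal point, pixels), "rvec" (rotation vector, rad) and "tvec" (3), from world to camera coordinates, as OpenCV has them; the wrist camera has in their place "mount" (4x4, takes a point from camera to tool coordinates, whose origin is the TCP and whose axes are the flange's). Camera axes: x right, y down, z forward; pixel columns grow to the right and rows downward; lengths in mm; the calibration is good to about 2 mm. The wrist camera is an equidistant fisheye: a pixel r from the principal point sees the ray r / f radians off the axis. A picture is of the moment at which its call begins: read the wrist's pose just before it.
- finish_job(): hands the job in; it is judged then, once.
The state is a dict: "time_s": time; "joints": joint angles; "dq": joint speeds; "tau": joint torques, N m; "eef_pos": TCP position; "ee_rot": TCP orientation; "force": force on the tool from outside, world axes, zero at the start; "wrist_torque": the same for the moment, N m; "grip_width": opening from 0.0 (shut) to 1.0 (fully open); "grip_force": force on a finger pad.
Only numpy, scipy, OpenCV 4.12 (cv2) and the standard library are available. Lean on these libraries where they do the work, as an engineer would, in place of code of your own. Each camera call takes 0.05 s, during which the arm holds its last target. There are 200 camera calls.

### The job

Weigh out a portion of marbles: lift the blue scoop by its wooden crossbar, keep it level, and tip the marbles gently into the hanging copper pan until their weight alone drops the pan onto its stop. Spill none (any left over may stay in the scoop), and do not push or lean on the scale with the robot or the scoop. Then set the scoop back down upright in the middle of the cork mat, and leave the glass tumbler, the round black case and the roll of tape where they are.

Things in the scene. Friction and masses are not known exactly. Their poses are not given: they have to be found in the camera images.
- scale: fixed scale: board 270 x 120 x 10 mm, an upright at each end of its long (own x) axis, copper pan between them hung from two grey spring tubes at own x = -90 and +90 mm (162 mm clear between the tubes; tops of tubes and brackets 162 mm above the bench; own +y and -y sides open). Origin: centre of the board's underside, straight below the pan's centre; z up. Cannot slide or tip
- pan_floor (a point): centre of the pan's flat inner floor; z up. Pan: open copper bowl, inner radius 55 mm at the floor and 64 mm at the rim, outer rim radius 67 mm; its rim is 41 mm above this point. The floor is 47 mm above the bench when the pan is up and 22 mm when it is down, so the rim is at 88 and 63 mm
- pan (a joint): how far the pan has sunk, m: 0 at the top (empty), 0.025 when it rests on the rubber-topped stop. Springs hold it at the top up to about 1.0 N of load; it lands on the stop from about 1.28 N, which takes five of the six marbles (all six are always enough, and pouring all is fine)
- scoop: blue open scoop, 130 long x 76 wide, walls 48 mm high, about 0.2 kg empty. Origin: centre of the flat underside; own +x points to the open mouth, z up. Inside width 64 mm, back wall at x = -62 mm; the floor climbs 8 degrees from back to mouth, so marbles stay at the back until the mouth dips more than 8 degrees; by 32 degrees all roll out. Starts on the mat, mouth roughly towards the scale
- scoop_bar (a point): middle of the scoop's wooden crossbar, 72 mm above the scoop's origin. The bar is 14 mm thick (along the scoop's x), 72 mm long (along y, a post at each end) and 20 mm high (62 to 82 mm above the underside). Grip it across its thickness, in the middle, fingertips no more than 24 mm below this point (marbles below). Axes as the scoop
- scoop_lip (a point): middle of the pouring lip, where the scoop's floor ends: x = 65, y = 0, z = 23 mm in the scoop's frame. The lowest front edge of the scoop lies 23 mm straight below it in that frame. Axes as the scoop
- mat: fixed square cork mat, 170 x 170 x 4 mm; origin at the centre of its underside, top at z = 4 mm
- tumbler: loose sea-green glass tumbler, 77 mm across, 90 mm high, origin at the centre of its foot; leave alone
- buds: loose round black case, 55 mm across, 24 mm high, origin at the centre of its underside; leave alone
- tape: loose roll of masking tape lying flat, 100 mm across, 25 mm high, origin at the centre of its underside; leave alone
- marble1_center (a point): centre of the red marble, 28 mm across, about 29 g, in the scoop at the start
- marble2_center (a point): centre of the green marble, 28 mm across, about 29 g, in the scoop at the start
- marble3_center (a point): centre of the amber marble, 28 mm across, about 29 g, in the scoop at the start
- marble4_center (a point): centre of the white marble, 28 mm across, about 29 g, in the scoop at the start
- marble5_center (a point): centre of the purple marble, 28 mm across, about 29 g, in the scoop at the start
- marble6_center (a point): centre of the teal marble, 28 mm across, about 29 g, in the scoop at the start

How it is judged:
By the outcome, as a careful person would: the job done as asked, in the order asked, and still so for the second after the job is handed in, with the robot touching nothing.
It also fails if it takes over 61 s, if anything falls off the work surface, if the arm or the gripper's body presses on something with over 40 N, if the wrist force passes 120 N, or if a joint passes its speed limit or range.

## Working session

There is one attempt and no reset: what is moved stays moved. The work goes in short steps, Python scripts to look and compute and a tool call to move; the robot and the scene stay as the last step left them, time stands still between calls to the robot, and variables do not carry over. Pictures are saved under pics/ and viewed, at most 10 in all, crops included, and the job is handed in when it is done.

Besides the shell and the picture viewer there is one more tool, called after "Call:" as name([rows], argument=value, ...), one row to a line, values as JSON. step_arm: Moves the arm, as the interface text tells. Its arguments: {"type":"object","properties":{"plan":{"type":"array"},"squeeze":{"type":"number"}},"required":["plan"]}

```bash
ls; mkdir -p pics; python3 - <<'E'
from rig import *
import cv2,numpy as np,pickle
s=sense();print(s)
d={n:capture(n) for n in("scene","top")}
pickle.dump(d,open('d0.pkl','wb'))
for n in d:
    cv2.imwrite(f'pics/{n}0.png',d[n]['color'][:,:,::-1]); print(n,{k:v for k,v in d[n].items() if k not in('color','depth')})
E
```

```text
pics
{'time_s': 0.0, 'joints': array([-1.45639615e+00,  3.13453234e-01,  1.49842215e+00, -1.48393773e-05,
        1.33102572e+00, -2.23388154e-01]), 'dq': array([-0.00048004,  0.001136  , -0.00118934, -0.00199531,  0.00127865,
       -0.00160032]), 'tau': array([-2.33229643e-03, -4.12277842e+01, -2.59742868e+01, -3.88868166e-04,
        4.24744299e-03,  1.26949135e-05]), 'eef_pos': array([ 173.95809647, -495.16638082,  303.33898768]), 'ee_rot': array([-6.53646798e-04,  9.85770744e-01,  1.68094057e-01,  2.84381335e-05]), 'force': array([ 0.32194482,  1.26452893, -0.19629243]), 'wrist_torque': array([-0.01473546, -0.01651992, -0.01144782]), 'grip_force': 0.0, 'grip_width': 0.9991516635757958}
scene {'vertical_fov': 57.42947662510032, 'cx': 316.9768066482717, 'cy': 238.26475860947946, 'rvec': array([ 0.68586561, -2.72476125,  0.96373911]), 'tvec': array([509.09047233, 159.06060156, 854.32543355])}
top {'vertical_fov': 52.277200427826905, 'cx': 321.0406672388622, 'cy': 244.3909757254093, 'rvec': array([ 2.14385149, -2.14437803,  0.11838902]), 'tvec': array([ 106.67360084,  531.73336881, 1005.15806541])}
```

View pics/top0.png

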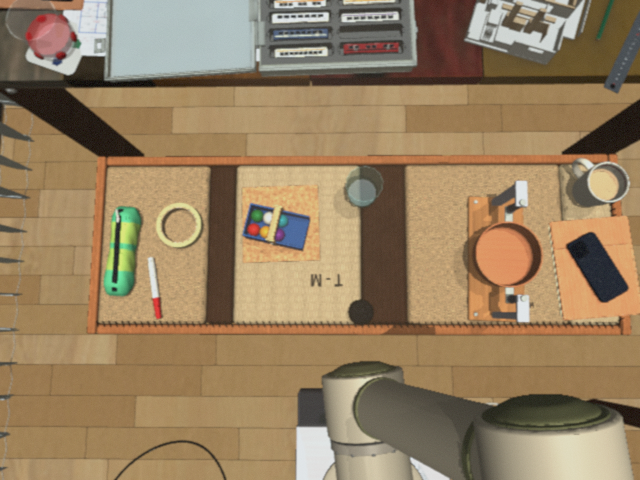

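View pics/scene0.png

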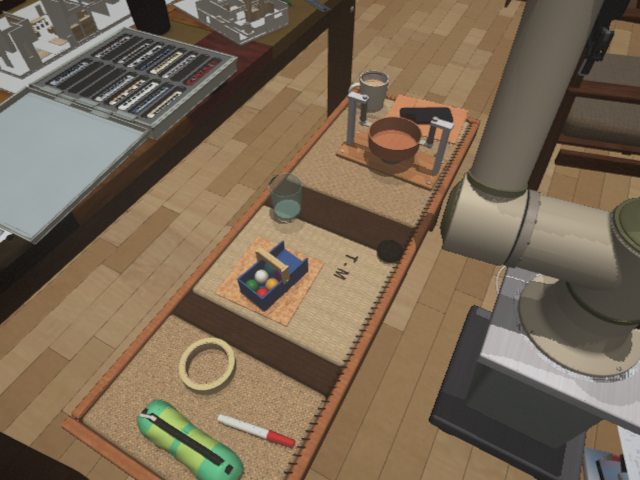

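The top view shows the scoop at (278,228) on the mat at (281,224), mouth to the right (−y), and the pan at (507,254). The tumbler is at (364,187), the case at (361,312) and the tape at (179,225). The scene view confirms this; the scale's open side faces the scoop.

```bash
cat > h.py <<'E'
import numpy as np,cv2
from scipy.spatial.transform import Rotation as R
def cam(c):
    Rm=cv2.Rodrigues(np.array(c['rvec']))[0]; f=240/np.tan(np.radians(c['vertical_fov'])/2)
    return Rm,np.array(c['tvec']),f
def cloud(c):
    Rm,t,f=cam(c); v,u=np.mgrid[:480,:640]; d=c['depth']
    P=np.stack([(u-c['cx'])/f*d,(v-c['cy'])/f*d,d],-1); W=(P-t)@Rm
    W[d==0]=np.nan; return W
def plane(c,u,v,z):
    Rm,t,f=cam(c); o=-Rm.T@t; r=np.array([(u-c['cx'])/f,(v-c['cy'])/f,1])@Rm
    return o+r*(z-o[2])/r[2]
E
python3 - <<'E'
from h import *; import pickle
d=pickle.load(open('d0.pkl','rb'))
c=d['top'];W=cloud(c);hsv=cv2.cvtColor(c['color'],cv2.COLOR_RGB2HSV)
z=W[...,2]
def box(u0,u1,v0,v1):
    m=np.zeros((480,640),bool);m[v0:v1,u0:u1]=1;return m
print('bench z',np.nanmedian(z[box(420,460,200,300)]),np.nanmedian(z[box(300,350,270,300)]))
def st(n,m):
    p=W[m]; r=cv2.minAreaRect(p[:,:2].astype(np.float32)); print(n,m.sum(),'mean',p.mean(0).round(1),'rect',np.round(r[0],1),np.round(r[1],1),round(r[2],1),'z',np.nanpercentile(p[:,2],[2,50,98]).round(1))
s=box(235,325,180,265)
st('bar',s&(z>70)); 
H,S,V=cv2.split(hsv)
blue=s&(H>100)&(H<130)&(S>100)
st('blue',blue); st('bluehi',blue&(z>40))
b=blue|(s&(z>70))
st('mat',s&(z<20)&(H<25)&(S>90)); 
st('tall',box(460,545,170,330)&(z>140))
for v0,v1 in((170,225),(280,330)): st('t',box(460,545,v0,v1)&(z>140))
pan=box(460,545,215,290)&(z>78)&(z<98); st('pan',pan)
con,_=cv2.findContours((box(465,545,222,287)&(z>50)&(z<100)).astype(np.uint8),0,1); k=max(con,key=cv2.contourArea);(u,v),r=cv2.minEnclosingCircle(k);print(u,v,r,plane(c,u,v,88))
st('board',box(460,545,190,325)&(z>5)&(z<18)&(H<20))
for n,b_ in(('tumb',box(335,395,155,215)&(z>12)),('buds',box(340,380,295,322)&(z>12)),('tape',box(150,210,195,255)&(z>12))): st(n,b_)
# scene cam scoop bar
c2=d['scene'];W2=cloud(c2);z2=W2[...,2]
s2=np.zeros((480,640),bool);s2[235:320,215:325]=1
m=s2&(z2>70)&(z2<100);p=W2[m];r=cv2.minAreaRect(p[:,:2].astype(np.float32));print('scene bar',m.sum(),p.mean(0),r)
m=np.zeros((480,640),bool);m[110:165,360:425]=1;m&=(z2>82)&(z2<95);p=W2[m];r=cv2.minEnclosingCircle(p[:,:2].astype(np.float32));print('scene pan',r,p[:,2].max())
E
```

```text
bench z -0.8468443336045799 -0.9965195349838966
bar 294 mean [569.8 201.2  83.6] rect [570.7 201.4] [17.4 76.5] 77.6 z [72.5 84.3 87.8]
blue 751 mean [nan nan nan] rect [569.5 202.1] [125.   69.7] 77.0 z [11.5 23.3 52.6]
bluehi 123 mean [558.  212.2  50.6] rect [569.5 202.5] [125.6  69.6] 77.1 z [47.  50.6 53.7]
mat 3683 mean [587.4 192.4   2.9] rect [592.8 206. ] [190.1 188.9] 1.9 z [-2.4  3.   7.7]
tall 728 mean [ 500.9 -269.9  154.7] rect [ 505.6 -271.4] [ 24.1 264.1] 87.8 z [144.7 154.9 162.1]
t 350 mean [ 612.7 -274.2  154.6] rect [ 612.8 -275.3] [23.2 49.3] 88.3 z [144.7 154.8 161.7]
t 378 mean [ 397.4 -265.8  154.7] rect [ 397.7 -267.3] [23.4 48.7] 86.5 z [144.7 155.  162.3]
pan 587 mean [ 512.1 -280.5   85.2] rect [ 505.3 -271.8] [132.3 132.4] 46.4 z [78.4 85.8 90.1]
507.5141296386719 255.4985809326172 35.51771545410156 [ 501.90744987 -267.50625915   88.        ]
board 3083 mean [ 499.9 -252.     9.2] rect [ 512.8 -285. ] [159.8 284.8] 88.9 z [ 5.5  9.1 13.5]
tumb 747 mean [659.4  14.2  54.4] rect [650.7  16.6] [75.3 75.6] 20.9 z [12.5 56.4 89.7]
buds 477 mean [391.   22.1  21.8] rect [392.4  21.9] [44.3 51.4] 0.1 z [15.8 22.1 26.4]
tape 766 mean [576.9 416.6  22.3] rect [577.1 416.5] [98.5 97.3] 69.9 z [13.1 23.  27.1]
scene bar 337 [567.34062495 207.00249949  80.85372745] ((570.016845703125, 204.46243286132812), (18.594802856445312, 76.33958435058594), 77.08287048339844)
scene pan ((511.9414978027344, -266.29962158203125), 89.7695083618164) 94.7299352375659
```

```bash
cat >> h.py <<'E'
def rel(s,pos,Rm):
    q=s['ee_rot'];R0=R.from_quat([q[1],q[2],q[3],q[0]])
    off=R0.inv().apply(np.array(pos)-s['eef_pos'])/10
    return off.round(2),(R0.inv()*Rm).as_rotvec(degrees=True).round(2)
def tool(mouth_deg,tilt=0):  # tool y = mouth direction, z down; tilt = mouth dips
    a=np.radians(mouth_deg);y=np.array([np.cos(a),np.sin(a),0]);z=np.array([0,0,-1.]);x=np.cross(y,z)
    Rm=R.from_matrix(np.c_[x,y,z])
    # mouth dips: y goes to y*c+z*s -> rotation about x by +tilt
    return Rm*R.from_rotvec([np.radians(tilt),0,0])
E
python3 - <<'E'
from h import *; from rig import *; import pickle
d=pickle.load(open('d0.pkl','rb'));c=d['top']
H,S,V=cv2.split(cv2.cvtColor(c['color'],cv2.COLOR_RGB2HSV)); lab=cv2.cvtColor(c['color'],cv2.COLOR_RGB2LAB).astype(int)
b=lab[...,2]; a=lab[...,1]
print('a/b mat',a[195,250],b[195,250],'bench',a[280,270],b[280,270])
m=np.zeros((480,640),np.uint8); sub=(a>(np.median(a[188:205,246:262])+np.median(a[270:285,250:300]))/2)
m[172:275,239:332]=sub[172:275,239:332]
m=cv2.morphologyEx(m,cv2.MORPH_OPEN,np.ones((3,3)));m=cv2.morphologyEx(m,cv2.MORPH_CLOSE,np.ones((9,9)))
k=max(cv2.findContours(m,0,1)[0],key=cv2.contourArea);r=cv2.minAreaRect(k);print(r,plane(c,*r[0],4), [plane(c,*p,4)[:2].round(0) for p in cv2.boxPoints(r)])
s=sense()
print(rel(s,[570.3,202.5,231],tool(-103)))
E
```

```text
a/b mat 140 163 bench 130 154
((280.328857421875, 223.33810424804688), (75.72078704833984, 76.77593994140625), 88.40885925292969) [583.05603104 197.28664954   4.        ] [array([667., 287.]), array([671., 115.]), array([501., 110.]), array([497., 278.])]
(array([ 60.51, -52.68,   7.31]), array([-6.000e-02,  1.000e-02,  3.235e+01]))
```

Call:
step_arm([
  {"offset": [60.5,-52.7,7.3],"rot": [0,0,32.3],"gripper": 5},
  {"offset": [60.5,-52.7,7.3],"rot": [0,0,32.3],"gripper": 5},
  {"offset": [60.5,-52.7,7.3],"rot": [0,0,32.3],"gripper": 5},
  {"offset": [60.5,-52.7,7.3],"rot": [0,0,32.3],"gripper": 5},
  {"offset": [60.5,-52.7,7.3],"rot": [0,0,32.3],"gripper": 5},
  {"offset": [60.5,-52.7,7.3],"rot": [0,0,32.3],"gripper": 5},
  {"offset": [60.5,-52.7,7.3],"rot": [0,0,32.3],"gripper": 5},
  {"offset": [60.5,-52.7,7.3],"rot": [0,0,32.3],"gripper": 5},
  {"offset": [60.5,-52.7,7.3],"rot": [0,0,32.3],"gripper": 5},
  {"offset": [60.5,-52.7,7.3],"rot": [0,0,32.3],"gripper": 5},
  {"offset": [60.5,-52.7,7.3],"rot": [0,0,32.3],"gripper": 5},
  {"offset": [60.5,-52.7,7.3],"rot": [0,0,32.3],"gripper": 5},
])

```text
time_s: 1.3
eef_pos: [468.2, 24.0, 249.5]
ee_rot: [0.0, 0.994, -0.113, -0.0]
force: [-0.2, -0.5, 0.8]
grip_width: 0.586
grip_force: 0.0
```

```bash
python3 - <<'E'
from h import *; from rig import *
s=sense();print(s['time_s'],s['eef_pos'],s['joints']);print(rel(s,[570.3,202.5,231],tool(-103)))
E
```

```text
1.3 [468.2294618   23.98241118 249.52610256] [-1.99469897e-01  2.43132832e-01  1.74010142e+00 -8.10087555e-05
  1.15838478e+00  1.59705768e+00]
(array([  5.95, -19.68,   1.85]), array([0.  , 0.  , 0.07]))
```

Call:
step_arm([
  {"offset": [5.9,-19.6,1.8],"rot": [0,0,0],"gripper": 5},
  {"offset": [5.9,-19.6,1.8],"rot": [0,0,0],"gripper": 5},
  {"offset": [5.9,-19.6,1.8],"rot": [0,0,0],"gripper": 5},
  {"offset": [5.9,-19.6,1.8],"rot": [0,0,0],"gripper": 5},
  {"offset": [5.9,-19.6,1.8],"rot": [0,0,0],"gripper": 5},
  {"offset": [5.9,-19.6,1.8],"rot": [0,0,0],"gripper": 5},
  {"offset": [5.9,-19.6,1.8],"rot": [0,0,0],"gripper": 5},
])

```text
time_s: 2.0
eef_pos: [568.7, 198.8, 231.7]
ee_rot: [0.0, 0.994, -0.113, -0.0]
force: [-0.3, -0.1, 0.2]
grip_width: 0.585
grip_force: 0.0
```

```bash
python3 - <<'E'
from h import *; from rig import *
s=sense();print(s['time_s'],s['eef_pos'],s['joints']);print(rel(s,[570.3,202.5,131],tool(-103)))
c=capture('wrist');print(c['mount'],c['vertical_fov'],c['cx'],c['cy'])
cv2.imwrite('pics/w1.png',c['color'][:,:,::-1])
import pickle;pickle.dump((s,c),open('w1.pkl','wb'))
E
```

```text
2.0 [568.73831773 198.78382232 231.69181168] [ 1.42064892e-01  5.42417172e-01  1.35043362e+00 -2.59686040e-04
  1.24944699e+00  1.93944601e+00]
(array([ 0.07, -0.4 , 10.07]), array([0.03, 0.03, 0.02]))
[[-1.03651553e-03 -9.64657091e-01 -2.63506397e-01  6.66021015e+01]
 [ 9.99999447e-01 -9.53504434e-04 -4.42911978e-04  5.97283231e-01]
 [ 1.76003662e-04 -2.63506711e-01  9.64657547e-01 -7.00948646e+01]
 [ 0.00000000e+00  0.00000000e+00  0.00000000e+00  1.00000000e+00]] 65.70646984690485 319.7924651141807 235.3615846796439
```

View pics/w1.png

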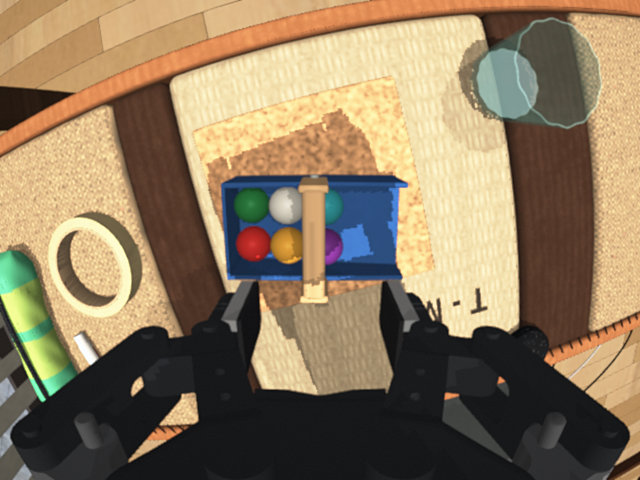

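The wrist view shows the bar from (313,185) to (314,300), vertical in the picture, so the yaw matches; the six marbles sit at the back. Next I measure the bar from this view.

```bash
cat >> h.py <<'E'
def wcloud(s,c):
    f=240/np.tan(np.radians(c['vertical_fov'])/2); v,u=np.mgrid[:480,:640]
    x=u-c['cx'];y=v-c['cy'];r=np.hypot(x,y)+1e-9;t=r/f; d=c['depth'];k=np.tan(t)/r*d
    P=np.stack([x*k,y*k,d,np.ones_like(d)],-1)@np.array(c['mount']).T
    q=s['ee_rot'];W=R.from_quat([q[1],q[2],q[3],q[0]]).apply(P[...,:3].reshape(-1,3)).reshape(480,640,3)+s['eef_pos']
    W[d==0]=np.nan;return W
E
python3 - <<'E'
from h import *; from rig import *; import pickle
s,c=pickle.load(open('w1.pkl','rb'));W=wcloud(s,c)
m=np.zeros((480,640),bool);m[170:310,290:345]=1;m&=(W[...,2]>78)&(W[...,2]<95)
p=W[m];r=cv2.minAreaRect(p[:,:2].astype(np.float32));print(m.sum(),np.median(p,0),r)
s=sense();print(s['eef_pos'])
for y in (200,):print(rel(s,[*r[0],131],tool(-103)))
E
```

```text
2805 [573.30111313 201.39103878  85.68896763] ((569.8115844726562, 202.11219787597656), (17.81483268737793, 76.12970733642578), 76.96366882324219)
[568.78738318 198.49510266 232.0103901 ]
(array([ 0.02, -0.38, 10.1 ]), array([ 0.01,  0.01, -0.01]))
```

Call:
step_arm([
  {"offset": [0,-0.4,4],"rot": [0,0,0],"gripper": 5},
  {"offset": [0,-0.4,7],"rot": [0,0,0],"gripper": 5},
  {"offset": [0,-0.4,9],"rot": [0,0,0],"gripper": 5},
  {"offset": [0,-0.4,10],"rot": [0,0,0],"gripper": 5},
  {"offset": [0,-0.4,10.1],"rot": [0,0,0],"gripper": 5},
  {"offset": [0,-0.4,10.1],"rot": [0,0,0],"gripper": 5},
  {"offset": [0,-0.4,10.1],"rot": [0,0,0],"gripper": 5},
], squeeze=40)

```text
time_s: 2.75
eef_pos: [570.5, 203.4, 132.2]
ee_rot: [-0.0, 0.994, -0.113, 0.001]
force: [0.2, 0.4, 0.3]
grip_width: 0.588
grip_force: 0.0
```

```bash
python3 - <<'E'
from h import *; from rig import *
s=sense();print(s['eef_pos'],rel(s,[569.9,202.2,131],tool(-103)))
E
```

```text
[570.46906175 203.39004791 132.21405866] (array([-0.03,  0.13,  0.12]), array([-0.05, -0.12,  0.04]))
```

Call:
step_arm([
  {"offset": [0,0.1,0.1],"rot": [0,0,0],"gripper": 2.5},
  {"offset": [0,0.1,0.1],"rot": [0,0,0],"gripper": 1.8},
  {"offset": [0,0.1,0.1],"rot": [0,0,0],"gripper": 1},
  {"offset": [0,0.1,0.1],"rot": [0,0,0],"gripper": 0.5},
  {"offset": [0,0.1,0.1],"rot": [0,0,0],"gripper": 0},
  {"offset": [0,0.1,0.1],"rot": [0,0,0],"gripper": 0},
  {"offset": [0,0.1,0.1],"rot": [0,0,0],"gripper": 0},
  {"offset": [0,0.1,0.1],"rot": [0,0,0],"gripper": 0},
  {"offset": [0,0.1,0.1],"rot": [0,0,0],"gripper": 0},
], squeeze=60)

```text
time_s: 3.65
eef_pos: [569.9, 202.6, 130.3]
ee_rot: [-0.0, 0.994, -0.113, 0.0]
force: [-0.9, -0.1, 6.0]
grip_width: 0.15
grip_force: 59.6
```

Call:
step_arm([
  {"offset": [0,0,-0.3],"rot": [0,0,0],"gripper": 0},
  {"offset": [0,0,-1],"rot": [0,0,0],"gripper": 0},
  {"offset": [0,0,-2],"rot": [0,0,0],"gripper": 0},
  {"offset": [0,0,-3.3],"rot": [0,0,0],"gripper": 0},
  {"offset": [0,0,-4.8],"rot": [0,0,0],"gripper": 0},
  {"offset": [0,0,-6.3],"rot": [0,0,0],"gripper": 0},
  {"offset": [0,0,-7.8],"rot": [0,0,0],"gripper": 0},
  {"offset": [0,0,-9.2],"rot": [0,0,0],"gripper": 0},
  {"offset": [0,0,-10.3],"rot": [0,0,0],"gripper": 0},
  {"offset": [0,0,-11],"rot": [0,0,0],"gripper": 0},
  {"offset": [0,0,-11.3],"rot": [0,0,0],"gripper": 0},
  {"offset": [0,0,-11.3],"rot": [0,0,0],"gripper": 0},
])

```text
time_s: 4.85
eef_pos: [569.7, 202.6, 242.8]
ee_rot: [-0.0, 0.994, -0.113, -0.0]
force: [-0.5, 0.6, -4.4]
grip_width: 0.148
grip_force: 58.5
```

```bash
python3 - <<'E'
from h import *; from rig import *
s=sense();print(s['eef_pos'],s['force'],s['wrist_torque'],s['grip_width'])
c=capture('scene');W=cloud(c);H,S,V=cv2.split(cv2.cvtColor(c['color'],cv2.COLOR_RGB2HSV))
cv2.imwrite('pics/s1.png',cv2.resize(c['color'][140:380,180:500,::-1],(800,600)))
cv2.imwrite('pics/w2.png',capture('wrist')['color'][:,:,::-1])
# pre-pour pose: lip at pan frame fwd -32, z 118(+7); level
f=np.array([np.cos(np.radians(-92.1)),np.sin(np.radians(-92.1))])
pan=np.array([505.2,-271.4]); bar=pan+f*(-32-65); print('bar',bar)
print(rel(s,[*bar,s['eef_pos'][2]],tool(-92.1)))
E
```

```text
[569.71772521 202.55416117 242.83846756] [-0.45369264  0.56054265 -4.40649327] [-0.07127463  0.0141513  -0.03490923] 0.14805156213417678
bar [ 508.75443974 -174.4651458 ]
(array([ 2.5 , 38.11, -0.  ]), array([ -0.  ,   0.  , -10.84]))
```

View pics/s1.png

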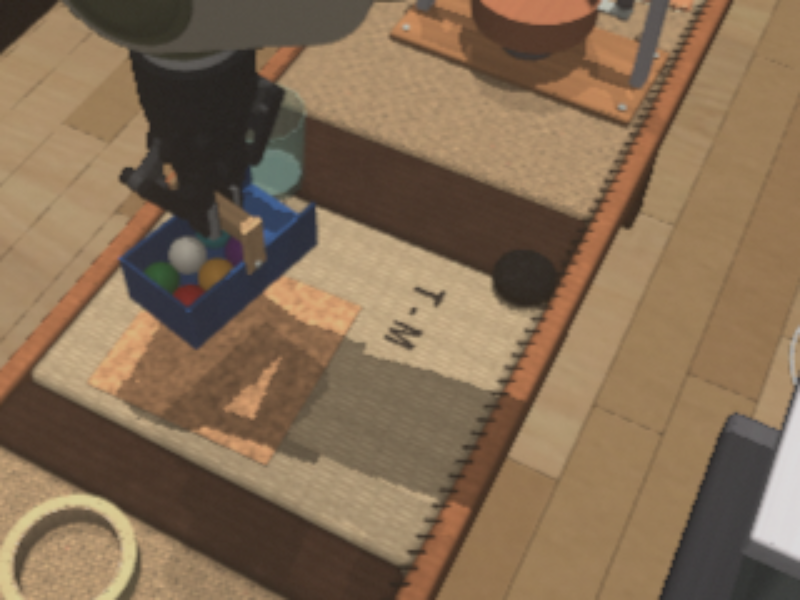

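View pics/w2.png

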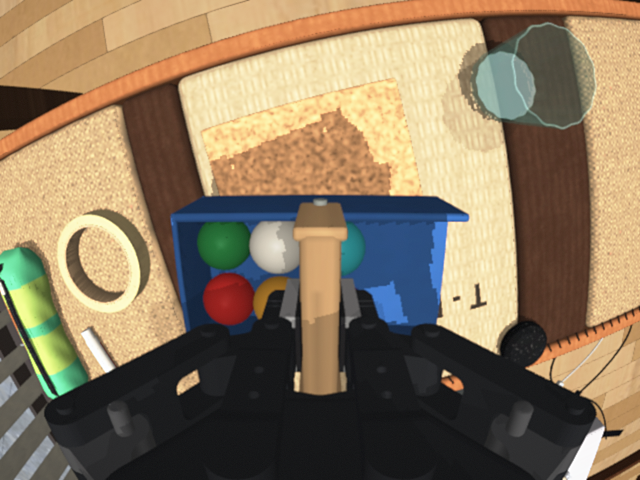

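Scoop held level in both views, marbles at the back, mat clear below. Carrying it in two eased halves.

Call:
step_arm([
  {"offset": [0.05,0.4,0],"rot": [0,0,-0.3],"gripper": 0},
  {"offset": [0.15,1.5,0],"rot": [0,0,-1],"gripper": 0},
  {"offset": [0.25,3.2,0],"rot": [0,0,-2],"gripper": 0},
  {"offset": [0.4,5.5,0],"rot": [0,0,-3.2],"gripper": 0},
  {"offset": [0.55,8.2,0],"rot": [0,0,-4.6],"gripper": 0},
  {"offset": [0.7,10.9,0],"rot": [0,0,-6.2],"gripper": 0},
  {"offset": [0.9,13.5,0],"rot": [0,0,-7.7],"gripper": 0},
  {"offset": [1.05,15.8,0],"rot": [0,0,-9],"gripper": 0},
  {"offset": [1.15,17.5,0],"rot": [0,0,-10],"gripper": 0},
  {"offset": [1.25,18.6,0],"rot": [0,0,-10.6],"gripper": 0},
  {"offset": [1.25,19,0],"rot": [0,0,-10.9],"gripper": 0},
  {"offset": [1.25,19,0],"rot": [0,0,-10.9],"gripper": 0},
])

```text
time_s: 6.15
eef_pos: [539.2, 14.2, 242.7]
ee_rot: [-0.0, 1.0, -0.018, -0.0]
force: [-0.2, 1.1, -3.7]
grip_width: 0.149
grip_force: 58.6
```

```bash
python3 - <<'E'
from h import *; from rig import *
s=sense();print(s['eef_pos'],s['joints'])
print(rel(s,[508.75,-174.5,242],tool(-92.1)))
E
```

```text
[539.24654454  14.23742428 242.66787684] [-1.90921642e-01  3.98842040e-01  1.54274139e+00  4.83749346e-05
  1.20031672e+00  1.41624999e+00]
(array([-2.36, 18.97,  0.07]), array([-0.01,  0.02,  0.01]))
```

Call:
step_arm([
  {"offset": [-0.05,0.4,0],"rot": [0,0,0],"gripper": 0},
  {"offset": [-0.2,1.5,0],"rot": [0,0,0],"gripper": 0},
  {"offset": [-0.4,3.2,0],"rot": [0,0,0],"gripper": 0},
  {"offset": [-0.7,5.5,0],"rot": [0,0,0],"gripper": 0},
  {"offset": [-1.0,8.2,0],"rot": [0,0,0],"gripper": 0},
  {"offset": [-1.35,10.9,0],"rot": [0,0,0],"gripper": 0},
  {"offset": [-1.7,13.5,0],"rot": [0,0,0],"gripper": 0},
  {"offset": [-2.0,15.8,0],"rot": [0,0,0],"gripper": 0},
  {"offset": [-2.2,17.5,0],"rot": [0,0,0],"gripper": 0},
  {"offset": [-2.35,18.6,0],"rot": [0,0,0],"gripper": 0},
  {"offset": [-2.35,18.95,0],"rot": [0,0,0],"gripper": 0},
  {"offset": [-2.35,18.95,0],"rot": [0,0,0],"gripper": 0},
])

```text
time_s: 7.35
eef_pos: [509.1, -174.0, 242.8]
ee_rot: [-0.0, 1.0, -0.018, 0.0]
force: [-0.0, -0.1, -3.3]
grip_width: 0.154
grip_force: 58.7
```

```bash
python3 - <<'E'
from h import *; from rig import *
s=sense();print(s['eef_pos'],s['joints'])
c=capture('top'); cv2.imwrite('pics/t2.png',cv2.resize(c['color'][150:350,400:640,::-1],(720,600)))
w=capture('wrist'); cv2.imwrite('pics/w3.png',w['color'][:,:,::-1])
# tilt rows with lip fixed: TCP rel. to lip; TCP is 54+? above bar; bar in tool frame z=+55
f=np.array([np.cos(np.radians(-92.1)),np.sin(np.radians(-92.1)),0]);up=np.array([0,0,1.])
pan=np.array([505.2,-271.4,0]); 
h=242.8-131+4+72-(242.8) # bar z minus tcp z
for lipz in(120,):
  lip=pan+f*-32+up*lipz
  for th in (0,6,9,12,15,18,22,26,30,34):
    t=np.radians(th);F=f*np.cos(t)-up*np.sin(t);U=f*np.sin(t)+up*np.cos(t)
    tcp=lip-65*F-23*U+(72-h)*U
    print(th,rel(s,tcp,tool(-92.1,th)))
E
```

```text
[ 509.11855017 -174.02572789  242.77472227] [-5.47286482e-01  3.95722050e-01  1.54704868e+00  1.38316450e-04
  1.19888186e+00  1.05942534e+00]
0 (array([-0.03,  0.05,  1.88]), array([-0.01, -0.  ,  0.04]))
6 (array([-0.04,  1.17,  1.25]), array([5.99, 0.  , 0.04]))
9 (array([-0.04,  1.75,  0.99]), array([8.99, 0.  , 0.04]))
12 (array([-0.04,  2.35,  0.75]), array([11.99,  0.  ,  0.04]))
15 (array([-0.04,  2.96,  0.55]), array([14.99,  0.  ,  0.04]))
18 (array([-0.04,  3.58,  0.38]), array([1.799e+01, 1.000e-02, 4.000e-02]))
22 (array([-0.04,  4.41,  0.2 ]), array([2.199e+01, 1.000e-02, 4.000e-02]))
26 (array([-0.04,  5.26,  0.08]), array([2.599e+01, 1.000e-02, 4.000e-02]))
30 (array([-0.04,  6.12,  0.02]), array([2.999e+01, 1.000e-02, 4.000e-02]))
34 (array([-0.04,  6.97,  0.02]), array([3.399e+01, 1.000e-02, 4.000e-02]))
```

View pics/w3.png

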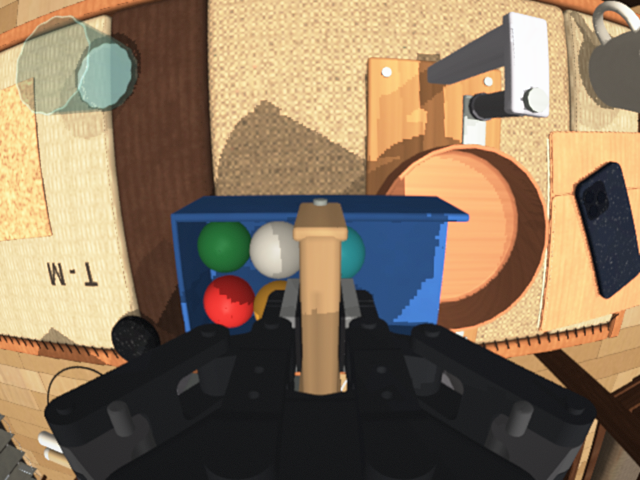

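The lip at (440,260) is inside the pan's near rim, and the marbles are still at the back. Tilting slowly about the lip.

Call:
step_arm([
  {"offset": [0,0.2,1.7],"rot": [1,0,0],"gripper": 0},
  {"offset": [0,0.4,1.65],"rot": [2,0,0],"gripper": 0},
  {"offset": [0,0.6,1.55],"rot": [3,0,0],"gripper": 0},
  {"offset": [0,0.8,1.45],"rot": [4,0,0],"gripper": 0},
  {"offset": [0,1.0,1.35],"rot": [5,0,0],"gripper": 0},
  {"offset": [0,1.17,1.25],"rot": [6,0,0],"gripper": 0},
  {"offset": [0,1.36,1.16],"rot": [7,0,0],"gripper": 0},
  {"offset": [0,1.55,1.08],"rot": [8,0,0],"gripper": 0},
  {"offset": [0,1.65,1.03],"rot": [8.5,0,0],"gripper": 0},
  {"offset": [0,1.75,0.99],"rot": [9,0,0],"gripper": 0},
  {"offset": [0,1.85,0.95],"rot": [9.5,0,0],"gripper": 0},
  {"offset": [0,1.95,0.91],"rot": [10,0,0],"gripper": 0},
])

```text
time_s: 8.65
eef_pos: [508.4, -193.5, 233.7]
ee_rot: [-0.087, 0.996, -0.018, 0.002]
force: [-0.6, 0.5, -2.8]
grip_width: 0.155
grip_force: 59.0
```

```bash
cat > p.py <<'E'
from h import *; from rig import *
import sys
s=sense();print(s['eef_pos'],s['joints'],s['force'],s['wrist_torque'])
w=capture('wrist'); cv2.imwrite(f'pics/{sys.argv[1]}.png',w['color'][:,:,::-1])
f=np.array([np.cos(np.radians(-92.1)),np.sin(np.radians(-92.1)),0]);up=np.array([0,0,1.])
pan=np.array([505.2,-271.4,0]);h=-55;lip=pan+f*-32+up*120
for th in map(float,sys.argv[2:]):
    t=np.radians(th);F=f*np.cos(t)-up*np.sin(t);U=f*np.sin(t)+up*np.cos(t)
    print(th,rel(s,lip-65*F-23*U+(72-h)*U,tool(-92.1,th)))
E
python3 p.py w4 10 12 14 16 18 20 24 28 32 36 40
```

```text
[ 508.41265406 -193.50333101  233.72938977] [-0.62909521  0.44343779  1.50865182  0.15089593  1.29120904  0.92820046] [-0.57450614  0.49831982 -2.78046054] [-0.24543096  0.06224134 -0.06965081]
10.0 (array([-0.04,  0.  ,  0.  ]), array([-0.04,  0.01,  0.06]))
12.0 (array([-0.04,  0.37, -0.22]), array([1.96, 0.01, 0.06]))
14.0 (array([-0.04,  0.74, -0.43]), array([3.96, 0.01, 0.06]))
16.0 (array([-0.04,  1.12, -0.62]), array([5.96, 0.01, 0.06]))
18.0 (array([-0.04,  1.51, -0.8 ]), array([7.96, 0.01, 0.06]))
20.0 (array([-0.04,  1.91, -0.97]), array([9.96, 0.02, 0.06]))
24.0 (array([-0.04,  2.71, -1.26]), array([13.96,  0.02,  0.06]))
28.0 (array([-0.04,  3.53, -1.5 ]), array([17.96,  0.02,  0.06]))
32.0 (array([-0.04,  4.37, -1.68]), array([2.196e+01, 2.000e-02, 6.000e-02]))
36.0 (array([-0.04,  5.22, -1.8 ]), array([2.596e+01, 2.000e-02, 6.000e-02]))
40.0 (array([-0.04,  6.07, -1.86]), array([29.96,  0.03,  0.06]))
```

View pics/w4.png

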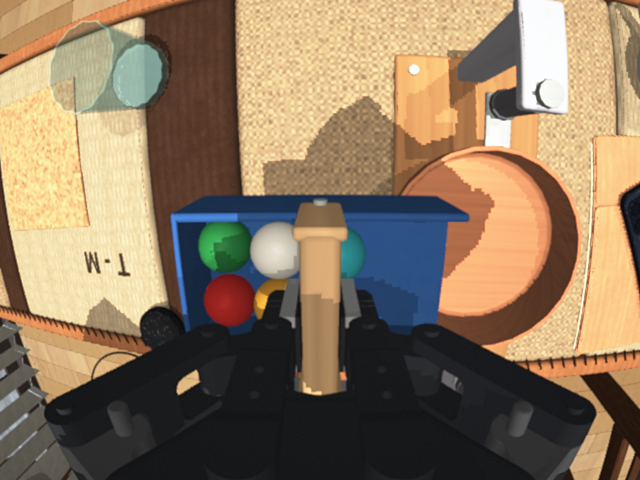

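At 10° the marbles still sit at the back. Continuing slowly, now by 0.5° per row.

Call:
step_arm([
  {"offset": [0,0.09,-0.05],"rot": [0.5,0,0],"gripper": 0},
  {"offset": [0,0.18,-0.11],"rot": [1,0,0],"gripper": 0},
  {"offset": [0,0.28,-0.16],"rot": [1.5,0,0],"gripper": 0},
  {"offset": [0,0.37,-0.22],"rot": [2,0,0],"gripper": 0},
  {"offset": [0,0.46,-0.27],"rot": [2.5,0,0],"gripper": 0},
  {"offset": [0,0.55,-0.32],"rot": [3,0,0],"gripper": 0},
  {"offset": [0,0.65,-0.38],"rot": [3.5,0,0],"gripper": 0},
  {"offset": [0,0.74,-0.43],"rot": [4,0,0],"gripper": 0},
  {"offset": [0,0.74,-0.43],"rot": [4,0,0],"gripper": 0},
  {"offset": [0,0.74,-0.43],"rot": [4,0,0],"gripper": 0},
  {"offset": [0,0.74,-0.43],"rot": [4,0,0],"gripper": 0},
  {"offset": [0,0.74,-0.43],"rot": [4,0,0],"gripper": 0},
])

```text
time_s: 9.9
eef_pos: [508.2, -201.5, 236.8]
ee_rot: [-0.122, 0.992, -0.018, 0.002]
force: [-0.0, 0.2, -2.3]
grip_width: 0.151
grip_force: 59.2
```

```bash
cat > q.py <<'E'
from h import *; import sys
im=cv2.imread(f'pics/{sys.argv[1]}.png');hsv=cv2.cvtColor(im,cv2.COLOR_BGR2HSV)
# marble pixel centroids by colour, in scoop/pan region
rg={'red':((0,180,90),(4,255,255)),'green':((45,120,60),(80,255,255)),'amber':((12,200,150),(24,255,255)),'white':((0,0,150),(179,45,255)),'purple':((130,70,50),(165,255,255)),'teal':((82,110,70),(98,255,255))}
for n,(a,b) in rg.items():
    m=cv2.inRange(hsv,a,b);m[:140]=0;m[380:]=0;m[:,:170]=0;m[:,590:]=0
    k,l,st,ce=cv2.connectedComponentsWithStats(m)
    print(n,[(st[i,4],ce[i].round().tolist()) for i in range(1,k) if st[i,4]>60])
E
python3 q.py w4;python3 p.py w5 14 16 18 20 24 28 32 36; python3 q.py w5
```

```text
red [(np.int32(1950), [229.0, 300.0])]
green [(np.int32(2184), [224.0, 246.0])]
amber []
white [(np.int32(160), [498.0, 143.0]), (np.int32(1925), [274.0, 250.0]), (np.int32(88), [584.0, 284.0])]
purple []
teal [(np.int32(887), [352.0, 255.0])]
[ 508.20448362 -201.47754967  236.84245823] [-0.65952922  0.45928784  1.48287431  0.20272162  1.34811715  0.88715159] [-0.01873079  0.20895913 -2.30094833] [-0.20235082  0.01958906 -0.02033783]
14.0 (array([-0.04,  0.01,  0.02]), array([ 0.01, -0.01,  0.06]))
16.0 (array([-0.04,  0.38, -0.2 ]), array([ 2.01, -0.01,  0.06]))
18.0 (array([-0.04,  0.75, -0.41]), array([ 4.01, -0.  ,  0.06]))
20.0 (array([-0.05,  1.14, -0.6 ]), array([ 6.01, -0.  ,  0.06]))
24.0 (array([-0.05,  1.92, -0.95]), array([10.01, -0.  ,  0.06]))
28.0 (array([-0.05,  2.72, -1.24]), array([14.01,  0.  ,  0.06]))
32.0 (array([-0.05,  3.54, -1.48]), array([18.01,  0.  ,  0.06]))
36.0 (array([-0.05,  4.38, -1.66]), array([2.201e+01, 1.000e-02, 6.000e-02]))
red [(np.int32(1193), [484.0, 269.0])]
green [(np.int32(1318), [489.0, 226.0])]
amber []
white [(np.int32(145), [493.0, 143.0]), (np.int32(256), [461.0, 203.0]), (np.int32(128), [457.0, 225.0]), (np.int32(143), [471.0, 337.0])]
purple [(np.int32(959), [522.0, 257.0])]
teal [(np.int32(835), [520.0, 220.0])]
```

View pics/w5.png

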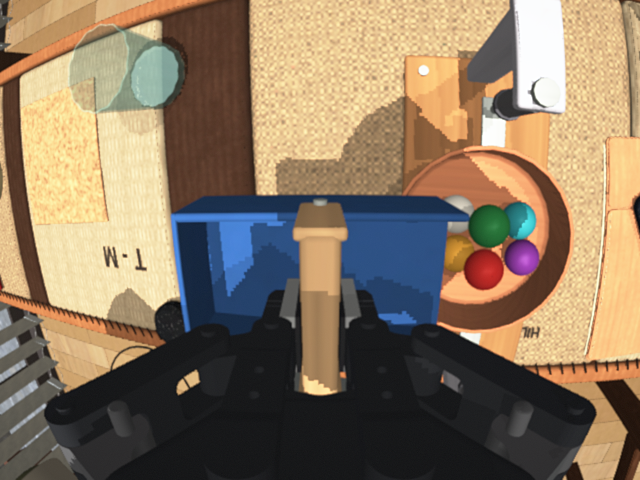

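All six marbles are in the pan at (450–540, 205–290), and the scoop is empty. Levelling and lifting next.

```bash
python3 - <<'E'
from h import *; from rig import *
s=sense()
print(rel(s,[508.8,-174,246],tool(-92.1)))
E
```

```text
(array([-0.04, -2.89, -0.23]), array([-1.399e+01, -1.000e-02,  6.000e-02]))
```

Call:
step_arm([
  {"offset": [0,-0.1,-0.5],"rot": [0,0,0],"gripper": 0},
  {"offset": [0,-0.3,-1.3],"rot": [0,0,0],"gripper": 0},
  {"offset": [0,-0.6,-1.7],"rot": [-2,0,0],"gripper": 0},
  {"offset": [0,-1.0,-1.6],"rot": [-5,0,0],"gripper": 0},
  {"offset": [0,-1.6,-1.4],"rot": [-8,0,0],"gripper": 0},
  {"offset": [0,-2.2,-1.0],"rot": [-11,0,0],"gripper": 0},
  {"offset": [0,-2.7,-0.6],"rot": [-13,0,0],"gripper": 0},
  {"offset": [0,-2.9,-0.3],"rot": [-14,0,0],"gripper": 0},
  {"offset": [0,-2.9,-0.3],"rot": [-14,0,0],"gripper": 0},
  {"offset": [0,-2.9,-0.3],"rot": [-14,0,0],"gripper": 0},
])

```text
time_s: 10.95
eef_pos: [509.2, -174.2, 246.8]
ee_rot: [-0.0, 1.0, -0.018, 0.0]
force: [-0.4, 0.7, -1.5]
grip_width: 0.158
grip_force: 59.3
```

```bash
python3 - <<'E'
from h import *; from rig import *
s=sense();print(s['eef_pos'],s['force'],s['wrist_torque'])
print(rel(s,[583.8,197.5,246],tool(-92.1)))
w=capture('wrist');cv2.imwrite('pics/w6.png',w['color'][:,:,::-1])
W=wcloud(s,w);p=W[190:340,470:560].reshape(-1,3);dd=np.hypot(p[:,0]-505,p[:,1]+271)
print('rim z',np.percentile(p[(dd>60)&(dd<70),2],[50,90,98]),'inside z max',np.nanpercentile(p[dd<50,2],[5,50,99]))
E
python3 q.py w6
```

```text
[ 509.16953116 -174.24506433  246.81756698] [-0.43869121  0.68576003 -1.46672593] [ 0.01135756 -0.0192247   0.01052767]
(array([  6.13, -37.42,   0.09]), array([-0.  , -0.02,  0.05]))
rim z [50.91037992 62.61063056 63.58170537] inside z max [21.59085108 42.80370972 50.12802343]
red [(np.int32(717), [461.0, 241.0])]
green [(np.int32(367), [449.0, 196.0])]
amber []
white [(np.int32(64), [457.0, 141.0]), (np.int32(61), [389.0, 192.0]), (np.int32(80), [542.0, 256.0]), (np.int32(151), [443.0, 320.0])]
purple [(np.int32(783), [491.0, 239.0])]
teal [(np.int32(786), [492.0, 206.0])]
```

Rim is at z = 63, so the pan is on its stop. Back to the mat.

Call:
step_arm([
  {"offset": [0.2,-1,0],"rot": [0,0,0],"gripper": 0},
  {"offset": [0.5,-3,0],"rot": [0,0,0],"gripper": 0},
  {"offset": [1,-6,0],"rot": [0,0,0],"gripper": 0},
  {"offset": [1.7,-10,0],"rot": [0,0,0],"gripper": 0},
  {"offset": [2.4,-14.5,0],"rot": [0,0,0],"gripper": 0},
  {"offset": [3.1,-19,0],"rot": [0,0,0],"gripper": 0},
  {"offset": [3.9,-23.5,0],"rot": [0,0,0],"gripper": 0},
  {"offset": [4.6,-28,0],"rot": [0,0,0],"gripper": 0},
  {"offset": [5.2,-32,0],"rot": [0,0,0],"gripper": 0},
  {"offset": [5.7,-35,0],"rot": [0,0,0],"gripper": 0},
  {"offset": [6.1,-37,0],"rot": [0,0,0],"gripper": 0},
  {"offset": [6.1,-37.4,0],"rot": [0,0,0],"gripper": 0},
])

```text
time_s: 12.2
eef_pos: [583.3, 199.9, 246.3]
ee_rot: [-0.0, 1.0, -0.017, -0.0]
force: [-0.1, -0.3, -2.8]
grip_width: 0.149
grip_force: 59.3
```

Call:
step_arm([
  {"offset": [0,0,0],"rot": [0,0,0],"gripper": 0},
  {"offset": [0,0,0],"rot": [0,0,0],"gripper": 0},
  {"offset": [0,0,0],"rot": [0,0,0],"gripper": 0},
])

```text
time_s: 12.5
eef_pos: [583.5, 196.5, 246.7]
ee_rot: [0.0, 1.0, -0.018, 0.0]
force: [-0.4, 0.4, -2.6]
grip_width: 0.15
grip_force: 59.3
```

```bash
python3 - <<'E'
from h import *; from rig import *
s=sense();print(s['eef_pos'],s['force'],s['wrist_torque'])
print(rel(s,[583.8,197.5,131],tool(-92.1)))
E
```

```text
[583.45115436 196.53038136 246.70843481] [-0.42896934  0.41549928 -2.64569598] [-0.04089854 -0.02350285 -0.00713332]
(array([ 0.03, -0.1 , 11.57]), array([ 0.  , -0.  , -0.02]))
```

Call:
step_arm([
  {"offset": [0,-0.1,1.5],"rot": [0,0,0],"gripper": 0},
  {"offset": [0,-0.1,4],"rot": [0,0,0],"gripper": 0},
  {"offset": [0,-0.1,7],"rot": [0,0,0],"gripper": 0},
  {"offset": [0,-0.1,9],"rot": [0,0,0],"gripper": 0},
  {"offset": [0,-0.1,10.2],"rot": [0,0,0],"gripper": 0},
  {"offset": [0,-0.1,10.8],"rot": [0,0,0],"gripper": 0},
  {"offset": [0,-0.1,11.1],"rot": [0,0,0],"gripper": 0},
  {"offset": [0,-0.1,11.3],"rot": [0,0,0],"gripper": 0},
  {"offset": [0,-0.1,11.45],"rot": [0,0,0],"gripper": 0},
  {"offset": [0,-0.1,11.45],"rot": [0,0,0],"gripper": 0},
  {"offset": [0,-0.1,11.45],"rot": [0,0,0],"gripper": 0},
])

```text
time_s: 13.6
eef_pos: [583.6, 198.5, 132.5]
ee_rot: [-0.0, 1.0, -0.018, 0.0]
force: [-0.3, -0.8, -2.2]
grip_width: 0.153
grip_force: 59.2
```

Still hanging by about 1–2 mm; easing down until there is contact.

Call:
step_arm([
  {"offset": [0,0,0.05],"rot": [0,0,0],"gripper": 0},
  {"offset": [0,0,0.1],"rot": [0,0,0],"gripper": 0},
  {"offset": [0,0,0.15],"rot": [0,0,0],"gripper": 0},
  {"offset": [0,0,0.18],"rot": [0,0,0],"gripper": 0},
  {"offset": [0,0,0.18],"rot": [0,0,0],"gripper": 0},
  {"offset": [0,0,0.18],"rot": [0,0,0],"gripper": 0},
])

```text
time_s: 14.2
eef_pos: [583.5, 198.5, 130.3]
ee_rot: [-0.0, 1.0, -0.018, 0.0]
force: [-0.8, -1.0, -1.6]
grip_width: 0.152
grip_force: 59.4
```

Call:
step_arm([
  {"offset": [0,0,0.05],"rot": [0,0,0],"gripper": 0},
  {"offset": [0,0,0.1],"rot": [0,0,0],"gripper": 0},
  {"offset": [0,0,0.1],"rot": [0,0,0],"gripper": 0},
  {"offset": [0,0,0.1],"rot": [0,0,0],"gripper": 0},
])

```text
time_s: 14.6
eef_pos: [583.5, 198.5, 130.3]
ee_rot: [0.0, 1.0, -0.018, 0.0]
force: [-4.6, -1.5, 8.1]
grip_width: 0.151
grip_force: 60.8
```

Contact. Release slowly and rise.

Call:
step_arm([
  {"offset": [0,0,-0.05],"rot": [0,0,0],"gripper": 1.6},
  {"offset": [0,0,-0.05],"rot": [0,0,0],"gripper": 2.2},
  {"offset": [0,0,-0.05],"rot": [0,0,0],"gripper": 3},
  {"offset": [0,0,-0.05],"rot": [0,0,0],"gripper": 4},
  {"offset": [0,0,-0.05],"rot": [0,0,0],"gripper": 4.5},
  {"offset": [0,0,-1],"rot": [0,0,0],"gripper": 4.5},
  {"offset": [0,0,-3],"rot": [0,0,0],"gripper": 4.5},
  {"offset": [0,0,-6],"rot": [0,0,0],"gripper": 4.5},
  {"offset": [0,0,-10],"rot": [0,0,0],"gripper": 4.5},
  {"offset": [0,0,-14],"rot": [0,0,0],"gripper": 4.5},
  {"offset": [0,0,-14],"rot": [0,0,0],"gripper": 4.5},
  {"offset": [0,0,-14],"rot": [0,0,0],"gripper": 4.5},
])

```text
time_s: 15.8
eef_pos: [583.5, 198.5, 270.3]
ee_rot: [-0.0, 1.0, -0.018, 0.001]
force: [0.5, -0.3, -0.4]
grip_width: 0.528
grip_force: 0.0
```

```bash
python3 - <<'E'
from h import *; from rig import *
s=sense();print(s['eef_pos'],s['force'])
w=capture('wrist');W=wcloud(s,w)
z=W[...,2];m=np.zeros((480,640),bool);m[150:330,270:370]=1;m&=(z>78)&(z<95)
print('bar',cv2.minAreaRect(W[m][:,:2].astype(np.float32)))
a=w['color'];b=capture('scene')['color']
cv2.imwrite('pics/f.png',cv2.vconcat([cv2.resize(a,(400,300)),cv2.resize(b,(400,300))])[:,:,::-1])
E
```

```text
[583.46225061 198.5016388  270.33524469] [ 0.45817922 -0.31010794 -0.43392238]
bar ((583.88330078125, 197.93814086914062), (18.013660430908203, 76.00146484375), 87.88007354736328)
```

View pics/f.png

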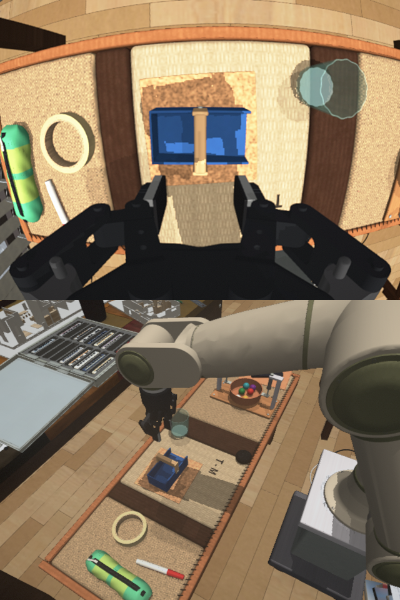

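The scoop stands upright and empty in the middle of the mat (bar at 584, 198). The marbles are in the lowered pan at (248,388), and the other objects are where they were.

```bash
python3 -c "
from rig import *
print(finish_job())"
```

```text
the job is handed in; nothing more can be done
None
```

The job is handed in at about 16 s: all six marbles are in the copper pan, which rests on its stop; the empty scoop stands upright in the middle of the mat, nothing spilled and nothing else was moved.

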